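# Find and open the unfastened cover of the connection box

## Task

One of the four identical covers on the black connection box has been left unfastened: press gently on the ribbed far end of the covers to find the one that rocks, then push it open with the fingertips until it stands upright, so that the sockets under it can be reached. Take hold of nothing, do not force the fastened covers, and leave the things standing around where they are.

Things in the scene. Friction and masses are not known exactly. Their poses are not given: they have to be found in the camera images.
- deck: Low black connection box fixed on the optical table, 160 mm deep (x), 490 mm wide (y), flat top 90 mm above the table. Origin: at table level under the middle of the row of covers; x points from the robot's side to the far side, y to the left along the row. In this frame the box spans x -75..85, y -210..280 mm. It stands anywhere within some 15 cm and turned up to 0.25 rad.
- cover_1 (a joint): Tilt of the cover that is leftmost (deck y = +150 mm): 0 = shut and flush; grows as its far, ribbed end goes down into the box and its plain near end rises; 1.5 rad = upright, at its stop. All four covers look alike: aluminium plate 100 (deck x) by 88 (deck y) by 6 mm in an opening 104 by 92 mm.
- pad_1 (a point): Middle of the ribbed strip (20 mm by 60 mm) on the top face of cover_1, 34 mm from its pivot towards the far side; flush with the box top (90 mm high) when shut, moves with the cover.
- pivot_1 (a point): Fixed point in the plane of the box top, above the middle of the pivot of cover_1 (90 mm above the table); axes as the deck's. A level push on the raised near edge jams while the cover is tilted less than about 0.9 rad; press the ribbed end 35 mm down first, or push up and over.
- cover_2 (a joint): Tilt of the cover that is second from the left (deck y = +50 mm): 0 = shut and flush; grows as its far, ribbed end goes down into the box and its plain near end rises; 1.5 rad = upright, at its stop. Each cover turns about a pivot across its middle (deck x = 0, along deck y, 3 mm below the flush top). No cover tips the other way.
- pad_2 (a point): Middle of the ribbed strip (20 mm by 60 mm) on the top face of cover_2, 34 mm from its pivot towards the far side; flush with the box top (90 mm high) when shut, moves with the cover.
- pivot_2 (a point): Fixed point in the plane of the box top, above the middle of the pivot of cover_2 (90 mm above the table); axes as the deck's. A level push on the raised near edge jams while the cover is tilted less than about 0.9 rad; press the ribbed end 35 mm down first, or push up and over.
- cover_3 (a joint): Tilt of the cover that is third from the left (deck y = -50 mm): 0 = shut and flush; grows as its far, ribbed end goes down into the box and its plain near end rises; 1.5 rad = upright, at its stop. Three covers are fastened, one is not (any of the four). Fastened: gives at most 0.05 rad (2 mm) at the ribbed end. Unfastened: tips there under about 4 N.
- pad_3 (a point): Middle of the ribbed strip (20 mm by 60 mm) on the top face of cover_3, 34 mm from its pivot towards the far side; flush with the box top (90 mm high) when shut, moves with the cover.
- pivot_3 (a point): Fixed point in the plane of the box top, above the middle of the pivot of cover_3 (90 mm above the table); axes as the deck's. A level push on the raised near edge jams while the cover is tilted less than about 0.9 rad; press the ribbed end 35 mm down first, or push up and over.
- cover_4 (a joint): Tilt of the cover that is rightmost (deck y = -150 mm): 0 = shut and flush; grows as its far, ribbed end goes down into the box and its plain near end rises; 1.5 rad = upright, at its stop. A tipped cover is balanced and its stiff pivot (0.08 N m) keeps it at any angle where it is left. Under the far half a finger has room to 45 mm below the top.
- pad_4 (a point): Middle of the ribbed strip (20 mm by 60 mm) on the top face of cover_4, 34 mm from its pivot towards the far side; flush with the box top (90 mm high) when shut, moves with the cover.
- pivot_4 (a point): Fixed point in the plane of the box top, above the middle of the pivot of cover_4 (90 mm above the table); axes as the deck's. A level push on the raised near edge jams while the cover is tilted less than about 0.9 rad; press the ribbed end 35 mm down first, or push up and over.
- puck_center (a point): Bystander: loose steel puck, 32 mm diameter, 28 mm tall, standing on the left end ledge of the box top; point at its centre.
- mouse: Bystander: white computer mouse, 96 x 56 x 32 mm, on the table right of the box; origin at its underside.
- dish: Bystander: shallow glass dish, 90 mm diameter, 18 mm tall, on the table left of the box; origin at its underside.
- terminal: Bystander: yellow terminal block, 50 x 80 x 30 mm, on the table right of the box, nearer the robot than the mouse; origin at its underside.

How it is judged:
By the outcome, as a careful person would: the job done as asked, in the order asked, and still so for the second after the job is handed in, with the robot touching nothing.
It also fails if it takes over 48 s, if anything falls off the work surface, if the arm or the gripper's body presses on something with over 40 N, if the wrist force passes 120 N, or if a joint passes its speed limit or range.

## Robot

A 6-joint arm with a two-finger parallel gripper is mounted at the origin on the work surface. World frame = base frame: x ahead of the robot, y to its left, z up, the work surface at z = 0. Lengths are in m, angles in rad, forces in N, time in s.
With the tool pointing down it reaches from about 0.35 to 0.975 m from the base axis. Payload 4.9 kg.
Tool frame: the origin (TCP) lies midway between the tips of the shut fingers; the grasp point (between the pads) lies behind it (manip.grasp_offset is the y of the grasp point in the tool frame, in m); y points along the fingers, z is the direction in which the jaws open and shut, and the axes are right-handed (so a half turn about y gives the same grasp; the last joint's range is limited). The gripper opens to 85 mm and grips with 20 to 120 N. Pads are 22 mm wide; open, the fingers measure 114 mm over their backs; the gripper's body (76 mm by 85 mm) begins 54 mm behind the grasp point. The pads swing forward as they close: fully open they stand 13 mm farther back than shut.
Start: joints at [-1.313, 0.053, 1.613, -0, 1.476, -0.119], TCP at [0.23, -0.581, 0.231] pointing down, gripper open.
Joint ranges: [-3.01, 3.01], [-1.01, 2.22], [0.06, 2.58], [-1.02, 4.17], [0.09, 2.62], [-3.14, 3.14]. Speed limits (rad/s): [2.57, 2.57, 3.14, 3.14, 3.14, 3.14].

## Interface

Orientations are given as a unit quaternion [w, x, y, z].
In Python, from plant import manip gives the robot as it stands. The module is installed in compiled form; this text tells all that it offers.
- The arm moves only by the shell command python3 -m jog 'ROWS'. ROWS is a JSON object of lists of equal length, an entry for each row: "offset": the shift along the world's x, y, z in units of 50 mm (1.0 is 50 mm), a list of three; "angular": the turn, a rotation vector about the world's x, y, z in units of 6 degrees (1.0 is 6 degrees), a list of three; "jaw": the finger opening in mm, from 0 to 85.4. In form: {"offset": [[tx, ty, tz], ...], "angular": [[ax, ay, az], ...], "jaw": [jaw, ...]}. A call has 1 to 12 rows; each row shifts and turns the commanded pose from where the row before left it; what a row does not reach is not made up. A row lasts 1/10 s, in which the tool goes at most 50 mm and 8.59 degrees, less where a joint would pass 70% of its speed; a pose out of reach is approached as far as the arm can. A call is refused whole if a number of a shift passes 1 or a number of a turn 1, either way. A call with a gripper value outside its range is refused whole. The fingers move at their own pace and stop on an object; the grip force is fixed at half the most. Time passes only in rows, so rows that do not move let the fingers close. It gives the time, the measured TCP pose, the force and the opening at its end, in the units of the state.
- manip.state(): the state, without advancing time (a new reading comes with each control period).
- manip.grab_frame(name): name is "scene" or "top" or "wrist"; returns the picture (384x512x3 uint8, blue, green, red); there is no depth.
- manip.camera_model(name): a dict with "fx", "fy", "cx", "cy" (pixels), "k1" (the pictures are not rectified: a ray, as slopes to the right and down, at radius r is drawn at 1 + k1 r^2 times it, then the intrinsics apply), "rvec" (rotation vector, rad) and "tvec" (3), from world to camera coordinates, as OpenCV has them; the wrist camera has in their place "mount" (4x4, takes a point from camera to tool coordinates, whose origin is the TCP and whose axes are the tool frame's). Camera axes: x right, y down, z forward; pixel columns grow to the right and rows downward; lengths in m; the calibration is good to about 2 mm. A picture is of the moment at which its call begins: read the wrist's pose just before it. camera_model takes no time and is no camera call.
- manip.job_done(): hands the job in, once; it reports no verdict.
The state is a dict: "time": time; "joint_pos": joint angles; "joint_vel": joint speeds; "joint_efforts": joint torques, N m; "tool_pos": TCP position; "tool_rot": TCP orientation; "contact_force": force on the tool from outside, world axes, zero at the start; "ft_torque": the same for the moment, N m; "gripper_width": opening from 0.0 (shut) to 1.0 (fully open).
Only numpy, scipy, OpenCV 4.12 (cv2) and the standard library are available. Lean on these libraries where they do the work, as an engineer would, in place of code of your own. Each camera call takes 0.05 s, during which the arm holds its last target.

## Working session

There is one attempt and no reset: what is moved stays moved. The work goes in short steps, Python scripts to look and compute and a shell command to move; the robot and the scene stay as the last step left them, time stands still between calls to the robot, and variables do not carry over. Pictures are saved under pics/ and viewed, and the job is handed in when it is done.

```bash
mkdir -p pics; ls; python3 - <<'E'
from plant import manip
import cv2
s=manip.state();print({k:(v if not hasattr(v,'__len__') else [round(float(x),3) for x in v]) for k,v in s.items()}, manip.grasp_offset)
for n in ["scene","top"]:
    cv2.imwrite(f"pics/{n}0.png",manip.grab_frame(n)); print(manip.camera_model(n))
print(manip.camera_model("wrist"))
E
```

```text
pics
{'time': 0.0, 'joint_pos': [-1.313, 0.053, 1.614, -0.0, 1.476, -0.119], 'joint_vel': [-0.0, -0.001, -0.001, 0.001, 0.002, 0.001], 'joint_efforts': [-0.001, -39.367, -37.018, -0.0, 0.007, 0.0], 'tool_pos': [0.23, -0.581, 0.23], 'tool_rot': [0.132, -0.132, 0.695, -0.694], 'contact_force': [0.011, 0.044, 0.002], 'ft_torque': [-0.027, -0.021, -0.042], 'gripper_width': 1.0048930276743488} -0.0187
{'fx': 440.6752218103796, 'fy': 440.6752218103796, 'cx': 257.7273635628122, 'cy': 188.90251555424717, 'k1': -0.06452258872645461, 'rvec': array([ 0.67988413,  2.54659304, -1.20594922]), 'tvec': array([ 0.46133231, -0.09688517,  1.8539098 ])}
{'fx': 468.8490979233218, 'fy': 468.8490979233218, 'cx': 257.4879671526757, 'cy': 187.52549664361158, 'k1': -0.0190972464116237, 'rvec': array([ 2.09462109, -2.15663121,  0.17782208]), 'tvec': array([0.04741884, 0.55833458, 1.36992495])}
{'fx': 299.6555087841115, 'fy': 299.6555087841115, 'cx': 251.04237609447944, 'cy': 193.42450758864715, 'k1': -0.05410155448883053, 'mount': array([[ 5.26978575e-04,  9.58466868e-01,  2.85203412e-01,
        -7.25210061e-02],
       [ 2.51570426e-04, -2.85203570e-01,  9.58466932e-01,
        -1.42963500e-01],
       [ 9.99999830e-01, -4.33342795e-04, -3.91418089e-04,
        -7.31640470e-04],
       [ 0.00000000e+00,  0.00000000e+00,  0.00000000e+00,
         1.00000000e+00]])}
```

View pics/scene0.png

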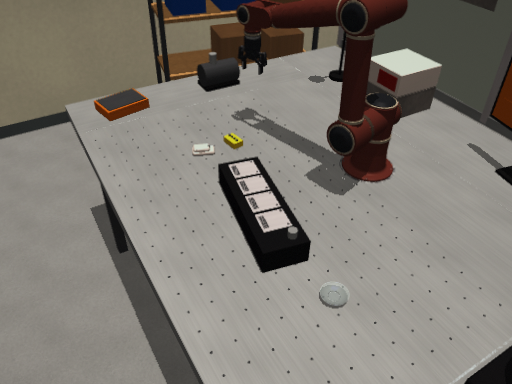

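View pics/top0.png

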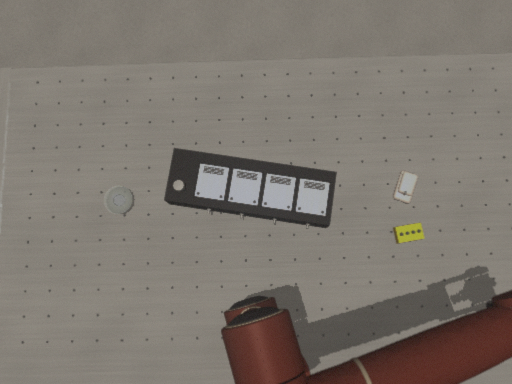

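The top view shows the box at about (250,187), with four covers at x≈212, 245, 279 and 313. Their ribbed ends point up (far side). The puck is at (178,185), the dish at (119,200), the mouse at (406,187) and the terminal at (409,233).

```bash
cat > h.py <<'E'
import numpy as np, cv2
from plant import manip
from scipy.spatial.transform import Rotation as R
def ray(name,uv,cm=None,state=None):
    c=manip.camera_model(name)
    x=(np.atleast_2d(uv)-[c['cx'],c['cy']])/[c['fx'],c['fy']]
    p=x.copy()
    for _ in range(20): p=x/(1+c['k1']*(p**2).sum(1,keepdims=True))
    d=np.c_[p,np.ones(len(p))]
    if 'rvec' in c:
        M=cv2.Rodrigues(c['rvec'])[0]; return -M.T@c['tvec'], d@M
    q=state['tool_rot'];T=R.from_quat([q[1],q[2],q[3],q[0]]).as_matrix()
    M=T@c['mount'][:3,:3]; return np.array(state['tool_pos'])+T@c['mount'][:3,3], d@M.T
def plane(name,uv,z,state=None):
    o,d=ray(name,uv,state=state); return o+d*((z-o[2])/d[:,2])[:,None]
def proj(name,P,state=None):
    P=np.atleast_2d(P).astype(float); c=manip.camera_model(name)
    if 'rvec' in c: X=P@cv2.Rodrigues(c['rvec'])[0].T+c['tvec']
    else:
        q=state['tool_rot'];T=R.from_quat([q[1],q[2],q[3],q[0]]).as_matrix()
        X=(P-np.array(state['tool_pos']))@T; m=c['mount']; X=(X-m[:3,3])@m[:3,:3]
    p=X[:,:2]/X[:,2:]; p=p*(1+c['k1']*(p**2).sum(1,keepdims=True))
    return p*[c['fx'],c['fy']]+[c['cx'],c['cy']]
E
python3 - <<'E'
from h import *
for name,roi in [("top",(160,140,340,230)),("scene",(215,150,310,265))]:
    im=cv2.imread(f"pics/{name}0.png"); m=np.zeros(im.shape[:2],np.uint8)
    x0,y0,x1,y1=roi
    m[y0:y1,x0:x1]=(im[y0:y1,x0:x1].min(2)>150)*255
    if name=="top":
        m0=cv2.morphologyEx(m,cv2.MORPH_CLOSE,np.ones((7,3)))
    else: m0=cv2.morphologyEx(m,cv2.MORPH_CLOSE,np.ones((3,3)))
    cs,_=cv2.findContours(m0,cv2.RETR_EXTERNAL,cv2.CHAIN_APPROX_NONE)
    for c in cs:
        if cv2.contourArea(c)<150: continue
        P=plane(name,c[:,0,:].astype(float),.09)[:,:2]
        r=cv2.minAreaRect((P*1000).astype(np.float32)); print(name,[np.round(x,1) for x in r],c[:,0].min(0),c[:,0].max(0))
im=cv2.imread("pics/top0.png"); cv2.imwrite("pics/topz.png",cv2.resize(im[140:240,160:345],None,fx=4.3,fy=4.3,interpolation=cv2.INTER_CUBIC))
E
```

```text
top [array([ 520.6, -128.7]), array([85.6, 97.5]), np.float64(79.5)] [296 179] [328 214]
top [array([538.7, -30.3]), array([85.6, 97.4]), np.float64(79.6)] [262 174] [295 209]
top [array([556.6,  67.7]), array([85.3, 97.4]), np.float64(79.6)] [228 169] [261 204]
top [array([574.6, 166.4]), array([85.1, 97.6]), np.float64(79.7)] [195 164] [228 199]
scene [array([577.1, 165.8]), array([83.7, 98.1]), np.float64(80.0)] [255 210] [291 231]
scene [array([559.2,  67.8]), array([84.1, 97.6]), np.float64(79.4)] [246 192] [279 211]
scene [array([737.3,  79. ]), array([430.2, 113.5]), np.float64(79.2)] [215 179] [255 264]
scene [array([532.4, -79.4]), array([182.1,  97.6]), np.float64(79.6)] [229 161] [268 193]
```

View pics/topz.png

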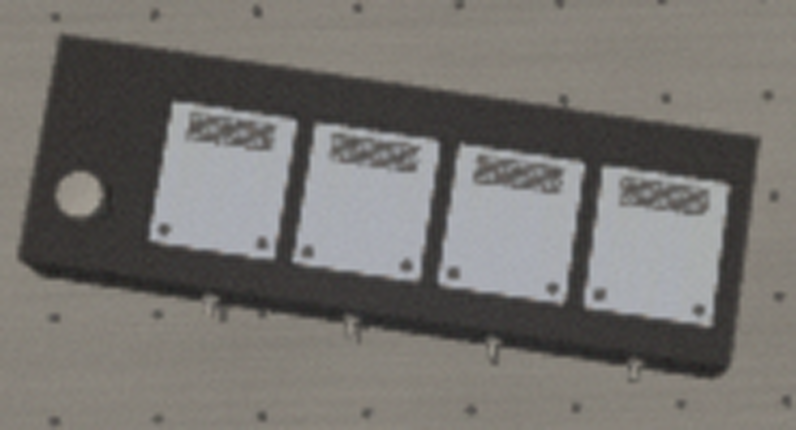

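```bash
python3 - <<'E'
from h import *
s=manip.state();q=s['tool_rot'];T=R.from_quat([q[1],q[2],q[3],q[0]]).as_matrix();print(T.round(3))
t=np.arctan2(-(574.6-520.6),295.1); print('yaw',t)
ex=np.array([np.cos(t),np.sin(t),0]); ey=np.array([-np.sin(t),np.cos(t),0])
for sg in (1,-1):
    z=sg*ey; y=np.array([0,0,-1.]); D=np.c_[np.cross(y,z),y,z]; print(sg,np.degrees(R.from_matrix(D@T.T).as_rotvec())/6)
c=np.array([.549,.0188,0])
for i,y in enumerate([.15,.05,-.05,-.15]): print(i+1,'pad',(c+ex*.034+ey*y).round(4),'piv',(c+ey*y).round(4))
E
```

```text
[[-0.93  -0.     0.368]
 [-0.368  0.002 -0.93 ]
 [-0.    -1.    -0.002]]
yaw -0.18098644108050255
1 [-1.25907212e-03 -2.39252731e-02  2.46731551e+01]
-1 [-1.80369417e-02  9.49197544e-04 -5.32683406e+00]
1 pad [0.6094 0.1602 0.    ] piv [0.576  0.1663 0.    ]
2 pad [0.5914 0.0619 0.    ] piv [0.558 0.068 0.   ]
3 pad [ 0.5734 -0.0365  0.    ] piv [ 0.54   -0.0304  0.    ]
4 pad [ 0.5554 -0.1349  0.    ] piv [ 0.522  -0.1287  0.    ]
```

```bash
python3 -m jog '{"offset":[[0.4,0.7,0],[0.55,0.75,0],[0.55,0.75,0],[0.55,0.75,0],[0.55,0.75,0],[0.55,0.75,0],[0.55,0.75,0],[0.55,0.75,0],[0.55,0.75,0],[0.55,0.75,0],[0.55,0.75,0],[0.6,0.72,0]],"angular":[[0,0,-0.44],[0,0,-0.44],[0,0,-0.44],[0,0,-0.45],[0,0,-0.45],[0,0,-0.45],[0,0,-0.45],[0,0,-0.45],[0,0,-0.44],[0,0,-0.44],[0,0,-0.44],[0,0,-0.44]],"jaw":[0,0,0,0,0,0,0,0,0,0,0,0]}'
```

```text
time: 1.3
tool_pos: [0.5555, -0.1332, 0.2309]
tool_rot: [0.065, -0.064, -0.704, 0.704]
contact_force: [1.0, -0.4, -0.1]
gripper_width: 0.001
```

```bash
python3 -m jog '{"offset":[[0,0,-0.5],[0,0,-0.7],[0,-0.02,-0.4],[0,-0.02,-0.2],[0,0,0]],"angular":[[0,0,0],[0,0,0],[0,0,0],[0,0,0],[0,0,0]],"jaw":[0,0,0,0,0]}'
python3 - <<'E'
from h import *
s=manip.state(); im=manip.grab_frame("wrist"); 
c=np.array([.549,.0188,.09]);t=-.181;ex=np.array([np.cos(t),np.sin(t),0]); ey=np.array([-np.sin(t),np.cos(t),0])
tp=np.array(s['tool_pos']); print(tp, s['contact_force'])
for P,col in [(c+ex*.034-ey*.15,(0,0,255)),(c-ey*.15,(0,255,0)),(c+ex*.034-ey*.05,(255,0,0)),(np.r_[tp[:2],tp[2]],(0,255,255))]:
    u=proj("wrist",P,s)[0]; print(u); cv2.circle(im,tuple(int(v) for v in u.clip(-999,999)),4,col,1)
cv2.imwrite("pics/w1.png",im)
E
```

```text
time: 1.8
tool_pos: [0.5537, -0.1368, 0.1393]
tool_rot: [-0.065, 0.063, 0.705, -0.704]
contact_force: [-0.2, 0.0, -0.8]
gripper_width: -0.005
[ 0.55374691 -0.13678691  0.13926924] [-0.15972017  0.01245899 -0.79238739]
[248.84717418 212.26287808]
[249.00067646 256.77912842]
[104.35148401 212.09597565]
[252.26072821 247.2382943 ]
```

View pics/w1.png

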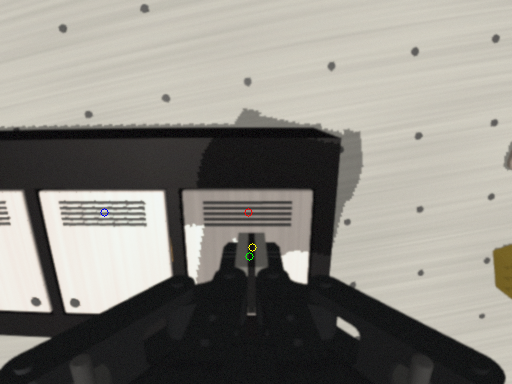

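The projected pad points sit on the ribbed strips at (248,213) and (104,212), so the box pose is good. Next I press cover 4 gently.

```bash
python3 -m jog '{"offset":[[0.03,0.04,-0.3],[0,0,-0.3],[0,0,-0.14],[0,0,-0.06],[0,0,0]],"angular":[[0,0,0],[0,0,0],[0,0,0],[0,0,0],[0,0,0]],"jaw":[0,0,0,0,0]}'
python3 -m jog '{"offset":[[0,0,-0.04],[0,0,-0.04],[0,0,-0.02]],"angular":[[0,0,0],[0,0,0],[0,0,0]],"jaw":[0,0,0]}'

```

```text
time: 2.35
tool_pos: [0.556, -0.135, 0.1005]
tool_rot: [-0.064, 0.064, 0.704, -0.704]
contact_force: [-0.1, 0.2, -0.9]
gripper_width: -0.0
time: 2.65
tool_pos: [0.5566, -0.1352, 0.0965]
tool_rot: [0.064, -0.064, -0.704, 0.704]
contact_force: [-1.2, 0.3, -1.1]
gripper_width: 0.004
```

```bash
python3 -m jog '{"offset":[[0,0,-0.04],[0,0,-0.02],[0,0,0]],"angular":[[0,0,0],[0,0,0],[0,0,0]],"jaw":[0,0,0]}'
python3 -m jog '{"offset":[[0,0,-0.04],[0,0,0]],"angular":[[0,0,0],[0,0,0]],"jaw":[0,0]}'
python3 -m jog '{"offset":[[0,0,-0.02],[0,0,0]],"angular":[[0,0,0],[0,0,0]],"jaw":[0,0]}'

```

```text
time: 2.95
tool_pos: [0.5563, -0.1351, 0.0931]
tool_rot: [-0.064, 0.064, 0.704, -0.704]
contact_force: [0.3, 0.6, -0.7]
gripper_width: -0.003
time: 3.15
tool_pos: [0.5563, -0.1351, 0.091]
tool_rot: [-0.064, 0.064, 0.704, -0.704]
contact_force: [-0.1, -0.7, -0.2]
gripper_width: 0.001
time: 3.35
tool_pos: [0.5564, -0.1351, 0.0902]
tool_rot: [-0.064, 0.064, 0.704, -0.704]
contact_force: [0.2, 0.4, 0.6]
gripper_width: -0.001
```

```bash
python3 -m jog '{"offset":[[0,0,-0.02],[0,0,0]],"angular":[[0,0,0],[0,0,0]],"jaw":[0,0]}'
python3 -m jog '{"offset":[[0,0,-0.02],[0,0,0]],"angular":[[0,0,0],[0,0,0]],"jaw":[0,0]}'

```

```text
time: 3.55
tool_pos: [0.5566, -0.1352, 0.0897]
tool_rot: [0.064, -0.064, -0.704, 0.704]
contact_force: [-0.4, 0.5, 3.0]
gripper_width: -0.003
time: 3.75
tool_pos: [0.5566, -0.1352, 0.0897]
tool_rot: [0.064, -0.064, -0.704, 0.704]
contact_force: [-4.2, 1.2, 7.5]
gripper_width: -0.002
```

```bash
python3 -m jog '{"offset":[[0,0,-0.02],[0,0,0]],"angular":[[0,0,0],[0,0,0]],"jaw":[0,0]}'

```

```text
time: 3.95
tool_pos: [0.5566, -0.1352, 0.0896]
tool_rot: [0.064, -0.064, -0.704, 0.704]
contact_force: [-5.2, 2.7, 12.4]
gripper_width: -0.001
```

Cover 4 held 12 N without moving, so it is fastened. On to cover 3.

```bash
python3 -m jog '{"offset":[[0,0,0.2],[0,0,0.14],[0.06,0.34,0],[0.1,0.54,0],[0.1,0.54,0],[0.07,0.4,0],[0.02,0.15,0],[0,0,-0.16],[0,0,0]],"angular":[[0,0,0],[0,0,0],[0,0,0],[0,0,0],[0,0,0],[0,0,0],[0,0,0],[0,0,0],[0,0,0]],"jaw":[0,0,0,0,0,0,0,0,0]}'

```

```text
time: 4.85
tool_pos: [0.5729, -0.0367, 0.0946]
tool_rot: [0.065, -0.063, -0.704, 0.704]
contact_force: [-0.8, -0.4, -0.2]
gripper_width: 0.001
```

```bash
python3 -m jog '{"offset":[[0,0,-0.04],[0,0,-0.04],[0,0,0]],"angular":[[0,0,0],[0,0,0],[0,0,0]],"jaw":[0,0,0]}'
python3 -m jog '{"offset":[[0,0,-0.04],[0,0,0]],"angular":[[0,0,0],[0,0,0]],"jaw":[0,0]}'
python3 -m jog '{"offset":[[0,0,-0.02],[0,0,0]],"angular":[[0,0,0],[0,0,0]],"jaw":[0,0]}'

```

```text
time: 5.15
tool_pos: [0.5737, -0.0372, 0.0919]
tool_rot: [-0.065, 0.064, 0.704, -0.704]
contact_force: [0.2, 1.2, -0.2]
gripper_width: -0.001
time: 5.35
tool_pos: [0.5739, -0.0369, 0.0902]
tool_rot: [0.064, -0.064, -0.704, 0.704]
contact_force: [-0.5, 0.8, 0.0]
gripper_width: -0.002
time: 5.55
tool_pos: [0.5741, -0.0368, 0.0897]
tool_rot: [0.064, -0.064, -0.704, 0.704]
contact_force: [-0.6, -0.9, 1.9]
gripper_width: -0.004
```

```bash
python3 -m jog '{"offset":[[0,0,-0.02],[0,0,0]],"angular":[[0,0,0],[0,0,0]],"jaw":[0,0]}'
python3 -m jog '{"offset":[[0,0,-0.02],[0,0,0]],"angular":[[0,0,0],[0,0,0]],"jaw":[0,0]}'

```

```text
time: 5.75
tool_pos: [0.5742, -0.0368, 0.0897]
tool_rot: [0.064, -0.064, -0.704, 0.704]
contact_force: [-3.7, 0.2, 7.3]
gripper_width: -0.003
time: 5.95
tool_pos: [0.5742, -0.0368, 0.0896]
tool_rot: [0.064, -0.064, -0.704, 0.704]
contact_force: [-6.5, 0.6, 11.3]
gripper_width: -0.002
```

Cover 3 is fastened too (11 N, no motion). On to cover 2.

```bash
python3 -m jog '{"offset":[[0,0,0.2],[0,0,0.14],[0.06,0.34,0],[0.1,0.54,0],[0.1,0.54,0],[0.07,0.4,0],[0.02,0.15,0],[0,0,-0.16],[0,0,-0.08],[0,0,0]],"angular":[[0,0,0],[0,0,0],[0,0,0],[0,0,0],[0,0,0],[0,0,0],[0,0,0],[0,0,0],[0,0,0],[0,0,0]],"jaw":[0,0,0,0,0,0,0,0,0,0]}'
python3 -m jog '{"offset":[[0,0,-0.04],[0,0,0]],"angular":[[0,0,0],[0,0,0]],"jaw":[0,0]}'
python3 -m jog '{"offset":[[0,0,-0.02],[0,0,0]],"angular":[[0,0,0],[0,0,0]],"jaw":[0,0]}'
python3 -m jog '{"offset":[[0,0,-0.02],[0,0,0]],"angular":[[0,0,0],[0,0,0]],"jaw":[0,0]}'

```

```text
time: 6.95
tool_pos: [0.5904, 0.061, 0.0907]
tool_rot: [0.065, -0.063, -0.704, 0.704]
contact_force: [-0.1, -1.1, -0.9]
gripper_width: -0.001
time: 7.15
tool_pos: [0.5914, 0.0612, 0.0902]
tool_rot: [0.064, -0.064, -0.704, 0.704]
contact_force: [-0.5, -0.3, 0.1]
gripper_width: 0.005
time: 7.35
tool_pos: [0.5917, 0.0615, 0.0898]
tool_rot: [0.064, -0.064, -0.704, 0.704]
contact_force: [-0.3, -0.1, 2.6]
gripper_width: -0.001
time: 7.55
tool_pos: [0.5918, 0.0615, 0.0897]
tool_rot: [0.064, -0.064, -0.704, 0.704]
contact_force: [-2.4, -1.3, 5.1]
gripper_width: -0.001
```

```bash
python3 -m jog '{"offset":[[0,0,-0.02],[0,0,0]],"angular":[[0,0,0],[0,0,0]],"jaw":[0,0]}'
python3 -m jog '{"offset":[[0,0,-0.02],[0,0,0]],"angular":[[0,0,0],[0,0,0]],"jaw":[0,0]}'

```

```text
time: 7.75
tool_pos: [0.5918, 0.0615, 0.0897]
tool_rot: [0.064, -0.064, -0.704, 0.705]
contact_force: [-6.0, -1.8, 10.5]
gripper_width: 0.006
time: 7.95
tool_pos: [0.5918, 0.0615, 0.0896]
tool_rot: [0.064, -0.064, -0.704, 0.705]
contact_force: [-7.9, -1.4, 15.0]
gripper_width: 0.001
```

Cover 2 is also fastened (15 N, no motion). On to cover 1, which should rock.

```bash
python3 -m jog '{"offset":[[0,0,0.22],[0,0,0.14],[0.06,0.34,0],[0.1,0.54,0],[0.1,0.54,0],[0.07,0.4,0],[0.02,0.15,0],[0,0,-0.16],[0,0,-0.08],[0,0,0]],"angular":[[0,0,0],[0,0,0],[0,0,0],[0,0,0],[0,0,0],[0,0,0],[0,0,0],[0,0,0],[0,0,0],[0,0,0]],"jaw":[0,0,0,0,0,0,0,0,0,0]}'
python3 -m jog '{"offset":[[0,0,-0.04],[0,0,0]],"angular":[[0,0,0],[0,0,0]],"jaw":[0,0]}'
python3 -m jog '{"offset":[[0,0,-0.02],[0,0,0]],"angular":[[0,0,0],[0,0,0]],"jaw":[0,0]}'
python3 -m jog '{"offset":[[0,0,-0.02],[0,0,0]],"angular":[[0,0,0],[0,0,0]],"jaw":[0,0]}'

```

```text
time: 8.95
tool_pos: [0.6079, 0.1595, 0.0906]
tool_rot: [0.065, -0.063, -0.704, 0.704]
contact_force: [-0.5, -0.1, 0.6]
gripper_width: 0.003
time: 9.15
tool_pos: [0.609, 0.1597, 0.0902]
tool_rot: [0.064, -0.064, -0.704, 0.704]
contact_force: [0.2, 0.5, 0.4]
gripper_width: -0.001
time: 9.35
tool_pos: [0.6092, 0.16, 0.0897]
tool_rot: [0.064, -0.064, -0.704, 0.704]
contact_force: [-0.5, -1.5, 1.4]
gripper_width: 0.002
time: 9.55
tool_pos: [0.6093, 0.1601, 0.0888]
tool_rot: [0.064, -0.064, -0.704, 0.704]
contact_force: [-0.3, -2.0, 3.8]
gripper_width: -0.003
```

```bash
python3 -m jog '{"offset":[[0,0,-0.03],[0,0,0]],"angular":[[0,0,0],[0,0,0]],"jaw":[0,0]}'
python3 -m jog '{"offset":[[0,0,-0.06],[0,0,0]],"angular":[[0,0,0],[0,0,0]],"jaw":[0,0]}'

```

```text
time: 9.75
tool_pos: [0.6094, 0.1601, 0.087]
tool_rot: [0.064, -0.064, -0.704, 0.704]
contact_force: [0.5, -2.5, 3.0]
gripper_width: 0.003
time: 9.95
tool_pos: [0.6092, 0.1603, 0.0835]
tool_rot: [-0.064, 0.064, 0.704, -0.704]
contact_force: [1.3, -1.5, 1.7]
gripper_width: -0.001
```

Cover 1 rocks: it gave 6 mm under about 2–3 N. Pressing on down.

```bash
python3 -m jog '{"offset":[[0,0,-0.08],[0,0,-0.08],[0,0,-0.08],[0,0,-0.08]],"angular":[[0,0,0],[0,0,0],[0,0,0],[0,0,0]],"jaw":[0,0,0,0]}'
python3 -m jog '{"offset":[[0,0,-0.08],[0,0,-0.06],[0,0,-0.06],[0,0,0]],"angular":[[0,0,0],[0,0,0],[0,0,0],[0,0,0]],"jaw":[0,0,0,0]}'

```

```text
time: 10.35
tool_pos: [0.609, 0.1607, 0.0674]
tool_rot: [-0.064, 0.064, 0.704, -0.704]
contact_force: [0.7, 0.3, 3.8]
gripper_width: -0.001
time: 10.75
tool_pos: [0.6086, 0.1603, 0.0569]
tool_rot: [0.064, -0.064, -0.704, 0.704]
contact_force: [1.3, 0.8, 0.7]
gripper_width: 0.001
```

```bash
python3 -m jog '{"offset":[[0,0,-0.06],[0,0,-0.04],[0,0,0]],"angular":[[0,0,0],[0,0,0],[0,0,0]],"jaw":[0,0,0]}'
python3 -m jog '{"offset":[[0,0,0.3],[0,0,0.6],[0,0,0.9],[0,0,0.9],[0,0,0.4],[0,0,0]],"angular":[[0,0,0],[0,0,0],[0,0,0],[0,0,0],[0,0,0],[0,0,0]],"jaw":[0,0,0,0,0,0]}'
python3 - <<'E'
from h import *
s=manip.state(); im=manip.grab_frame("wrist"); cv2.imwrite("pics/w2.png",im)
im=manip.grab_frame("scene"); cv2.imwrite("pics/s2.png",cv2.resize(im[140:280,200:360],None,fx=4,fy=4,interpolation=cv2.INTER_CUBIC))
E
```

```text
time: 11.05
tool_pos: [0.6087, 0.1603, 0.0523]
tool_rot: [0.064, -0.064, -0.704, 0.704]
contact_force: [1.1, 0.3, 0.4]
gripper_width: 0.002
time: 11.65
tool_pos: [0.6111, 0.1608, 0.214]
tool_rot: [-0.061, 0.067, 0.705, -0.703]
contact_force: [0.5, 0.2, 0.9]
gripper_width: 0.001
```

View pics/w2.png

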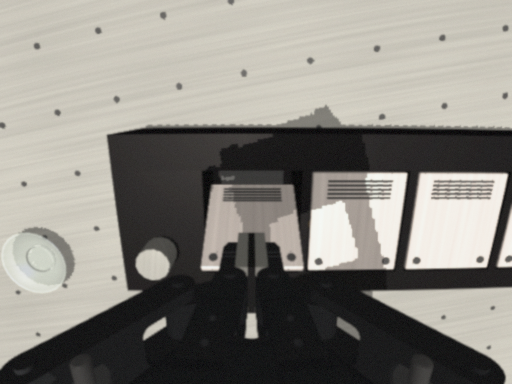

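View pics/s2.png

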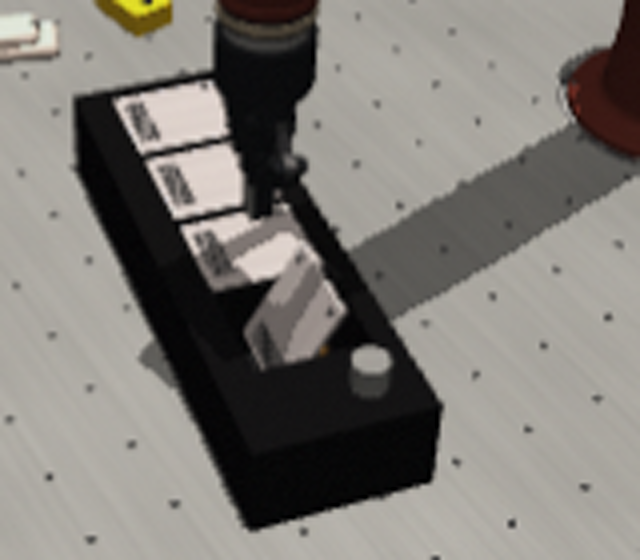

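The cover stands tilted (wrist view: its near edge is raised at row 270, with a dark gap at the far end). I'll measure the tilt from the raised corners in the scene view.

```bash
python3 - <<'E'
from h import *
c=np.array([.549,.0188,.087]);t=-.181;ex=np.array([np.cos(t),np.sin(t),0]); ey=np.array([-np.sin(t),np.cos(t),0])
for px,yd in [((200+310/4,140+248/4),.106),((200+345/4,140+310/4),.194)]:
    o,d=ray("scene",px); d=d[0]; k=((yd-(o-c)@ey))/(d@ey); P=o+k*d-c; x,z=P@ex,P[2]; print(x,z,np.arctan2(z,-x),np.hypot(x,z))
E
```

```text
-0.031994168164610884 0.0344875838908458 0.8228858576604781 0.04704274906054628
-0.026074241377920908 0.04265740868416831 1.0221475081634186 0.049995205560955956
```

```bash
python3 -m jog '{"offset":[[-0.3,0.06,0],[-0.5,0.09,0],[-0.5,0.09,0],[-0.4,0.07,0],[-0.1,0.02,0],[0,0,0]],"angular":[[0,0,0],[0,0,0],[0,0,0],[0,0,0],[0,0,0],[0,0,0]],"jaw":[0,0,0,0,0,0]}'
python3 -m jog '{"offset":[[0,0,-0.4],[0,0,-0.7],[0,0,-0.6],[0,0,-0.3],[0,0,-0.1],[0,0,0]],"angular":[[0,0,0],[0,0,0],[0,0,0],[0,0,0],[0,0,0],[0,0,0]],"jaw":[0,0,0,0,0,0]}'
python3 - <<'E'
from h import *
s=manip.state();print(s['tool_pos'],s['contact_force'])
c=np.array([.549,.0188,0]);t=-.181;ex=np.array([np.cos(t),np.sin(t),0]); ey=np.array([-np.sin(t),np.cos(t),0])
P=np.array(s['tool_pos'])-c;print(P@ex,P@ey,P[2])
cv2.imwrite("pics/w3.png",manip.grab_frame("wrist"))
im=manip.grab_frame("scene"); cv2.imwrite("pics/s3.png",cv2.resize(im[140:280,200:360],None,fx=4,fy=4,interpolation=cv2.INTER_CUBIC))
E
```

```text
time: 12.35
tool_pos: [0.5177, 0.1768, 0.206]
tool_rot: [0.065, -0.063, -0.704, 0.705]
contact_force: [-0.3, -0.5, -0.5]
gripper_width: -0.002
time: 12.95
tool_pos: [0.5192, 0.1767, 0.1025]
tool_rot: [0.064, -0.064, -0.704, 0.704]
contact_force: [-0.0, -0.4, 0.4]
gripper_width: 0.001
[0.51921303 0.17670519 0.10247369] [-0.01175101 -0.42362417  0.37573311]
-0.05772541254182173 0.149963628932908 0.10247368594486095
```

View pics/w3.png

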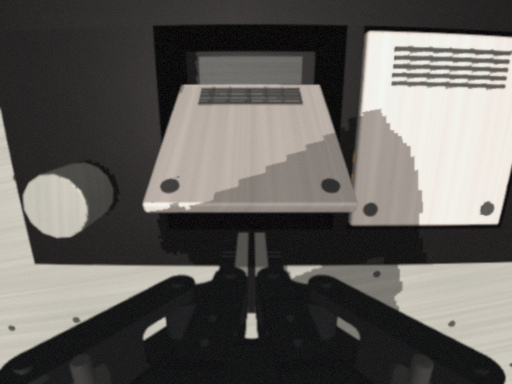

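View pics/s3.png

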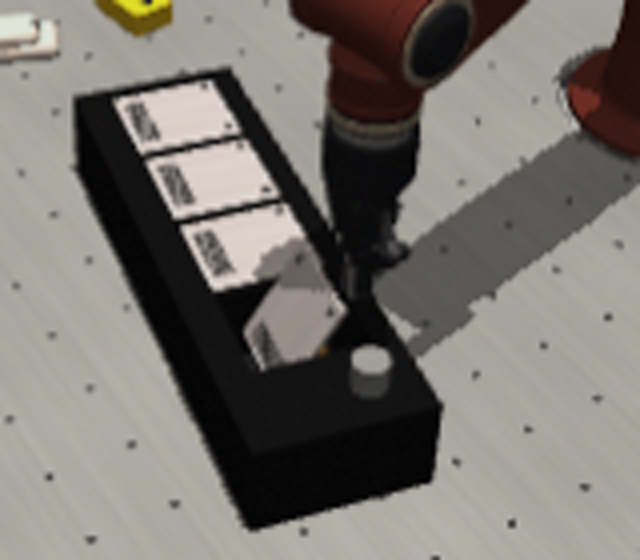

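The fingertip is in front of the raised near edge (wrist view: edge at row 207, tip at (252,235)), at z 0.1025. The edge is at about 0.127. Pushing up and over.

```bash
python3 -m jog '{"offset":[[0.1,-0.018,0],[0.1,-0.018,0.02],[0.08,-0.014,0.03],[0.08,-0.014,0.04]],"angular":[[0,0,0],[0,0,0],[0,0,0],[0,0,0]],"jaw":[0,0,0,0]}'
python3 -m jog '{"offset":[[0.08,-0.014,0.05],[0.08,-0.014,0.05]],"angular":[[0,0,0],[0,0,0]],"jaw":[0,0]}'
python3 -m jog '{"offset":[[0.08,-0.014,0.04],[0.08,-0.014,0.04]],"angular":[[0,0,0],[0,0,0]],"jaw":[0,0]}'

```

```text
time: 13.45
tool_pos: [0.5376, 0.1736, 0.1079]
tool_rot: [-0.064, 0.064, 0.704, -0.704]
contact_force: [-1.5, -0.2, -0.8]
gripper_width: 0.002
time: 13.65
tool_pos: [0.5447, 0.1723, 0.1121]
tool_rot: [0.065, -0.063, -0.704, 0.704]
contact_force: [-2.2, 0.2, -1.3]
gripper_width: 0.003
time: 13.85
tool_pos: [0.5529, 0.1708, 0.1161]
tool_rot: [0.064, -0.064, -0.704, 0.704]
contact_force: [-1.8, 0.6, -1.5]
gripper_width: 0.003
```

```bash
python3 -m jog '{"offset":[[0.06,-0.011,0.01],[0.04,-0.007,0]],"angular":[[0,0,0],[0,0,0]],"jaw":[0,0]}'
python3 -m jog '{"offset":[[0.04,-0.007,0],[0,0,0]],"angular":[[0,0,0],[0,0,0]],"jaw":[0,0]}'
python3 -m jog '{"offset":[[0.03,-0.005,0],[0,0,0]],"angular":[[0,0,0],[0,0,0]],"jaw":[0,0]}'

```

```text
time: 14.05
tool_pos: [0.5584, 0.1698, 0.1172]
tool_rot: [0.064, -0.064, -0.704, 0.704]
contact_force: [-2.1, -0.3, 1.1]
gripper_width: 0.0
time: 14.25
tool_pos: [0.5589, 0.1698, 0.1172]
tool_rot: [0.065, -0.063, -0.704, 0.704]
contact_force: [-7.5, -0.6, 5.0]
gripper_width: 0.001
time: 14.45
tool_pos: [0.5589, 0.1698, 0.1171]
tool_rot: [0.067, -0.061, -0.704, 0.704]
contact_force: [-13.1, 0.5, 8.0]
gripper_width: 0.0
```

The push stopped at deck x = −17.4 mm, where the upright stop should be. Backing off and checking.

```bash
python3 -m jog '{"offset":[[-0.1,0.018,0],[-0.3,0.054,0],[-0.5,0.09,0],[-0.3,0.05,0.4],[0,0,0.8],[0,0,0.8],[0,0,0.4],[0,0,0]],"angular":[[0,0,0],[0,0,0],[0,0,0],[0,0,0],[0,0,0],[0,0,0],[0,0,0],[0,0,0]],"jaw":[0,0,0,0,0,0,0,0]}'
python3 - <<'E'
from h import *
cv2.imwrite("pics/w4.png",manip.grab_frame("wrist"))
im=manip.grab_frame("scene"); cv2.imwrite("pics/s4.png",cv2.resize(im[130:310,180:360],None,fx=3.3,fy=3.3,interpolation=cv2.INTER_CUBIC))
im=manip.grab_frame("top"); cv2.imwrite("pics/t4.png",im)
E
```

```text
time: 15.25
tool_pos: [0.5042, 0.1804, 0.2421]
tool_rot: [-0.061, 0.068, 0.705, -0.703]
contact_force: [0.1, -0.3, 1.0]
gripper_width: -0.0
```

View pics/w4.png

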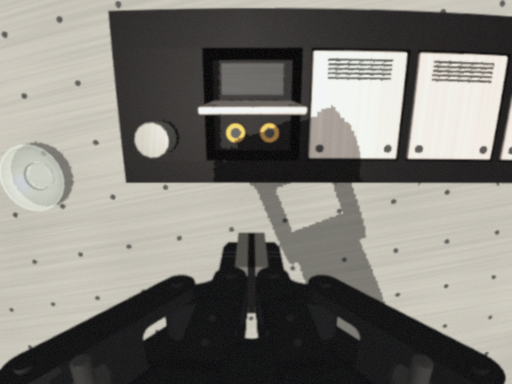

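View pics/s4.png

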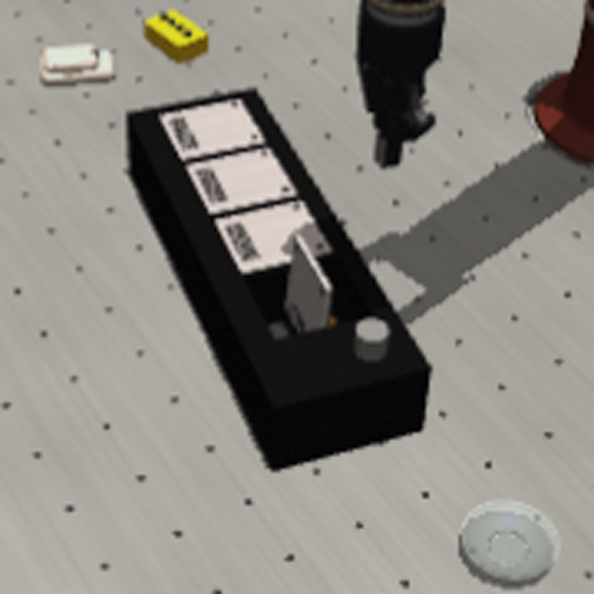

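View pics/t4.png

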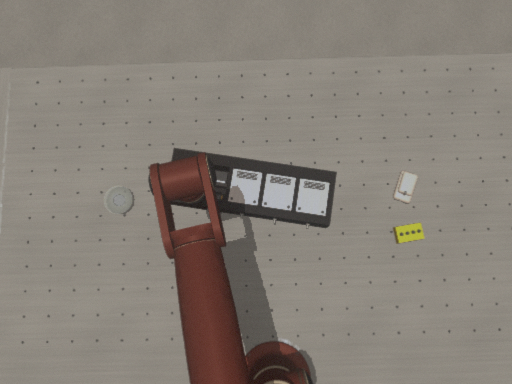

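Cover 1 is upright, seen edge-on at (252,108) in the wrist view, with two gold sockets clear at (236,132) and (269,132). The puck, dish, mouse and terminal haven't moved. Handing in.

```bash
python3 -c "
from plant import manip
print(manip.job_done()); print(manip.state()['time'])"
```

```text
the job is handed in; nothing more can be done
None
the job is handed in; nothing more can be done
```

The loose cover was cover 1, the leftmost. It now stands upright at its stop, with the sockets under it clear.

- **Finding it:** I pressed the ribbed ends from right to left. Covers 4, 3 and 2 held 11–15 N without moving, so they are fastened. Cover 1 gave way under about 3–4 N.
- **Opening it:** I pressed its ribbed end 37 mm down with the shut fingertips, then pushed the raised near edge up and over. Contact was lost only after the cover stopped against its stop, at about 15 N.
- **Last checks:** The final wrist view shows the cover edge-on with both gold sockets visible. The stop position of the push also matches an upright cover, to within a millimetre. In the pictures the puck, dish, mouse and terminal had not visibly moved. The gripper was clear, with no contact force beyond sensor noise, and the last clock reading before hand-in was about 15 s.
- **Disagreement:** Before the final push, the two raised corners gave tilts of 0.82 and 1.02 rad. That was too close to the 0.9 rad jamming limit, so I pushed up and over instead of level.

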